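Open a specimen vice with a left-hand locking knob to its mark

ROBOT

A 7-joint arm with a two-finger parallel gripper is mounted at the origin on a cart in front of the work surface, level with it; the furniture and walls round the work are solid. World frame = base frame: x ahead of the robot, y to its left, z up, the work surface at z = 0. Lengths are in m, angles in rad, forces in N, time in s.
With the tool pointing down it reaches from about 0.35 to 0.9 m from the base axis. Payload 7.2 kg.
Tool frame: the origin (TCP) lies on the centre line of the jaws, within the pads' length; the fingertips stand env.tips_ahead ahead of it and the grasp point (between the pads) lies 3 mm ahead of it (env.tips_ahead is the distance from the TCP to the fingertips, in m); z points along the fingers, y is the line along which they close (so a half turn about z gives the same grasp; the last joint's range is limited). The gripper opens to 88 mm and grips with 3 to 60 N. Pads are 20 mm wide; open, the fingers measure 115 mm over their backs; the gripper's body (75 mm by 178 mm) begins 61 mm behind the grasp point.
Start: joints at [-1.365, 0.411, -0.013, 1.596, 0.006, 1.134, -0.082], TCP at [0.169, 0.602, 0.245] pointing down, gripper open.
Joint ranges: [-2.95, 2.95], [-0.29, 1.99], [-1.47, 1.44], [0.14, 2.54], [-1.03, 4.17], [0.13, 1.85], [-2.86, 2.86]. Speed limits (rad/s): [2.39, 2.39, 3.01, 3.01, 3.14, 3.14, 3.14].

INTERFACE

Orientations are given as a rotation vector (axis times angle).
In Python, from bench import env, capture, get_calibration gives the robot as it stands. The module is installed in compiled form; this text tells all that it offers.
- The arm moves only by the tool servo_tool, never from a script. Its argument "deltas" is a list of rows, each a list of 7 numbers: the turn, a rotation vector about the tool's x, y, z as a fraction of full scale, then the shift along the tool's x, y, z as a fraction of full scale, then the opening, from 0 (shut) to 1 (fully open). A call has 1 to 12 rows; each row is the pose to reach, as a shift and turn from the pose commanded when the call began, along the tool's axes at that moment, turning the shorter way round; what a row does not reach only later rows make up. Full scale, the value 1, is 20 cm for a shift and 180 degrees for a turn. A row lasts 1/10 s, in which the tool goes at most 50 mm and 8.59 degrees, less where a joint would pass 70% of its speed; a pose out of reach is approached as far as the arm can. A call with a number of a shift or a turn outside -1 to 1 is refused whole. A call with a gripper value outside its range is refused whole. The fingers move at their own pace and stop on an object; "grip_force" is the grip in N (left out, the last holds). Time passes only in rows, so rows that repeat a pose let the fingers close. It gives the time, the measured TCP pose, the force, the opening and the grip force at its end, in the units of the state.
- env.get_state(): the state, without advancing time (a new reading comes with each control period).
- capture(name): name is "side" or "top"; returns (picture, depth): 480x640x3 uint8, red, green, blue; 480x640 float32, m along the optical axis (not along the pixel's ray), 0 where there is no reading.
- get_calibration(name): a dict with "fx", "fy", "cx", "cy" (pixels), "rvec" (rotation vector, rad) and "tvec" (3), from world to camera coordinates, as OpenCV has them. Camera axes: x right, y down, z forward; pixel columns grow to the right and rows downward; lengths in m; the calibration is good to about 2 mm. A picture is of the moment at which its call begins. get_calibration takes no time and is no camera call.
- env.sign_off(): hands the job in; it is judged then, once.
The state is a dict: "t": time; "joints": joint angles; "joint_velocities": joint speeds; "tau": joint torques, N m; "tcp_pos": TCP position; "tool_rot": TCP orientation; "contact_force": force on the tool from outside, world axes, zero at the start; "moment": the same for the moment, N m; "opening": finger opening in m; "gripper_force": force on a finger pad.
Only numpy, scipy, OpenCV 4.12 (cv2) and the standard library are available. Lean on these libraries where they do the work, as an engineer would, in place of code of your own. Each camera call takes 0.05 s, during which the arm holds its last target. There are 200 camera calls.

TASK

To set the specimen vice for the next block: its locking knob has a left-hand thread, so loosen it by turning it clockwise by a third of a turn or more. Only then nudge the stiff sliding jaw away from the fixed jaw in small taps until its pointer lines up with the line on the mark rider, without pushing it past. Leave the jaw standing there with the knob loose for loading, and do not disturb the loose things round the vice.

Things in the scene. Friction and masses are not known exactly. Their poses are not given: they have to be found in the camera images.
- vice: Grey vice, fixed. Base 110 (x) x 260 (y), 16 mm high, ways on it to 20 mm; ruled ledge 14 mm high before it, x -55 to -105. Origin: middle of base underside, z up; +y: the way the sliding jaw opens; -x: knob and ledge side. Fixed jaw: upright plate at the -y end, y -130 to -108, x -45 to 45, top at 62 mm. Low end bar (30 mm high) at y 121 to 130.
- carriage (a joint): Sliding jaw carriage: displacement along the vice's +y in m, 0 (narrow) to 0.10 (wide). Locked it holds against about 50 N and must not be forced; once the knob is loose it takes about 6 N of steady friction, with no spring or coasting. Dark block 84 (x) x 56 (y) mm, top 42 mm above the worktop, with a jaw plate at its -y end, vice x = -12 to 42 mm, top 66 mm above the worktop.
- push_face (a point): Middle of the steel face of the sliding jaw that looks to -y at the fixed jaw, 54 mm above the worktop: push it along the vice's +y. Face 50 mm wide (x), 40 to 66 mm above the worktop, flush with the block below it (20 to 42 mm). At least 68 mm of free room lies between it and the fixed jaw. Axes as the vice.
- knob (a joint): Angle of the locking knob in rad, 0 = fully tight, stop at 3.0; starts at 0 to 0.15. LEFT-HAND thread: it grows (loosens) as the knob turns clockwise, seen from its outer end. The brake lets go at about 1.5 rad. Turning takes about 0.2 to 0.3 N m; it stays where it is left.
- knob_top (a point): Centre of the outer end of the round fluted black knob: 46 mm diameter, 28 mm long, on a 20 mm thick stem 18 mm long. A light rib 4 mm high lies across the end, along the point's x. Its z = knob axis, outwards, leaning 35 degrees from vertical to the vice's -x. It rides on the -x side of the carriage. Grip along the axis at any angle round it; clockwise is about the point's -z.
- pointer_tip (a point): Tip of the carriage's thin steel pointer (1.6 mm wide) that reaches to -x over the ledge, 23 mm above the worktop, 59 mm to +y of the push face. Axes as the vice.
- mark_rider: Small steel rider 16 (x) x 14 (y) x 15 mm fixed on the ledge of the vice at the wanted setting; origin at the middle of its underside, axes as the vice. A dark upright line (fin, 1.6 mm wide) runs over the middle of its top.
- mark_line (a point): End of the rider's dark line that faces the pointer, 23 mm above the worktop. The jaw is set when pointer_tip and mark_line have the same y in the vice's frame. At the start the pointer stands 25 to 85 mm on the -y side of it. Axes as the vice.
- beaker: Bystander: clear plastic beaker, 64 mm diameter, 74 mm high, loose behind the vice; origin at the centre of its underside.
- bottle_stain: Bystander: small brown bottle with a black cap, 50 mm diameter, 85 mm high, loose behind the vice; origin at the centre of its underside.
- label_tape: Bystander: roll of tape lying flat, 60 mm diameter, 13 mm high, loose at the -y end of the vice; origin at the centre of its underside.
- marker_blue: Bystander: marker pen, 132 mm long, 13 mm thick, lying loose at the +y end of the vice; origin at the centre of its underside.

How it is judged:
By the outcome, as a careful person would: the job done as asked, in the order asked, and still so for the second after the job is handed in, with the robot touching nothing.
It also fails if it takes over 58 s, if anything falls off the work surface, if the arm or the gripper's body presses on something with over 40 N, if the wrist force passes 120 N, or if a joint passes its speed limit or range.

## Working session

There is one attempt and no reset: what is moved stays moved. The work goes in short steps, Python scripts to look and compute and a tool call to move; the robot and the scene stay as the last step left them, time stands still between calls to the robot, and variables do not carry over. Pictures are saved under pics/ and viewed, at most 10 in all, crops included, and the job is handed in when it is done.

Besides the shell and the picture viewer there is one more tool, called after "Call:" in YAML: its name, and indented under it one key for each argument. servo_tool: Moves the arm, as the interface text tells. Shift numbers are shares of 20 cm and turn numbers shares of 180 degrees, none past 1 either way. Its arguments: {"type":"object","properties":{"deltas":{"type":"array","items":{"type":"array","items":{"type":"number"}}},"grip_force":{"type":"number"}},"required":["deltas"]}

```bash
mkdir -p pics; cat > h.py <<'E'
import numpy as np, cv2
from bench import env, capture, get_calibration
from scipy.spatial.transform import Rotation as R
def cam(n):
    c=get_calibration(n); K=np.array([[c['fx'],0,c['cx']],[0,c['fy'],c['cy']],[0,0,1.]])
    return K,R.from_rotvec(np.ravel(c['rvec'])).as_matrix(),np.ravel(c['tvec'])
def ray(n,u,v):
    K,Q,t=cam(n); d=Q.T@np.linalg.inv(K)@np.array([u,v,1.]); return -Q.T@t,d
def onz(n,u,v,z):
    o,d=ray(n,u,v); return o+d*(z-o[2])/d[2]
def proj(n,P):
    K,Q,t=cam(n); p=(np.atleast_2d(P)@Q.T+t)@K.T; return p[:,:2]/p[:,2:]
def cloud(n,dep):
    K,Q,t=cam(n); v,u=np.mgrid[:480,:640]
    p=np.stack([(u-K[0,2])/K[0,0]*dep,(v-K[1,2])/K[1,1]*dep,dep],-1)
    return (p-t)@Q
E
python3 - <<'E'
from h import *
for n in('top','side'):
    p,d=capture(n); cv2.imwrite(f'pics/{n}0.png',p[:,:,::-1]); np.save(f'{n}0.npy',d)
    K,Q,t=cam(n); print(n,K[0,0],-Q.T@t,Q[2])
s=env.get_state(); print(s,env.tips_ahead)
E
```

```text
top 624.31426270828 [0.46558453 0.01267881 1.2018068 ] [ 0.07652338  0.0248475  -0.99675813]
side 538.1744225766457 [0.45062996 0.84800599 0.49084871] [ 0.0730042  -0.89469223 -0.44067697]
{'t': 0.1, 'joints': array([-1.36518542,  0.41181505, -0.01272313,  1.59695602,  0.00558115,
        1.13433028, -0.08220642]), 'joint_velocities': array([-0.00117754, -0.00248309, -0.00061494, -0.00209486,  0.00028779,
        0.00050157, -0.00025603]), 'tau': array([ 2.47523254e-03, -5.89102113e+01,  6.43525925e-01, -2.91714567e+01,
       -5.37785527e-02,  1.44689163e-02,  6.71466432e-05]), 'tcp_pos': array([0.16890774, 0.60129097, 0.2438979 ]), 'tool_rot': array([-4.28711452e-01, -3.11208294e+00,  2.30685454e-03]), 'contact_force': array([-0.13026912,  0.01649363,  0.50284262]), 'moment': array([ 0.04043761, -0.01803236,  0.04777057]), 'gripper_force': 0.0, 'opening': 0.08786616812008827} 0.022
```

View pics/top0.png

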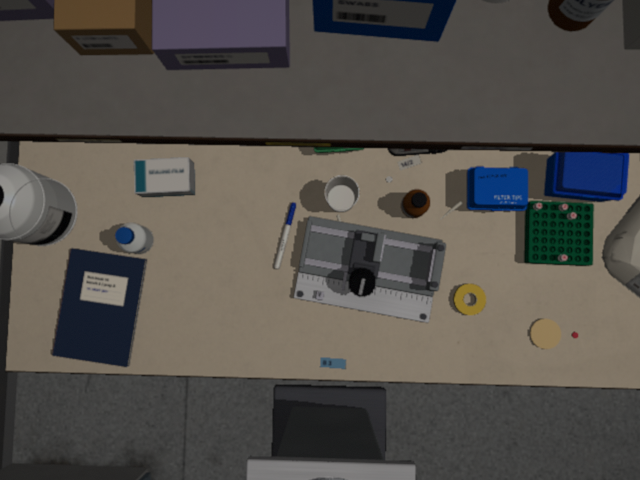

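View pics/side0.png

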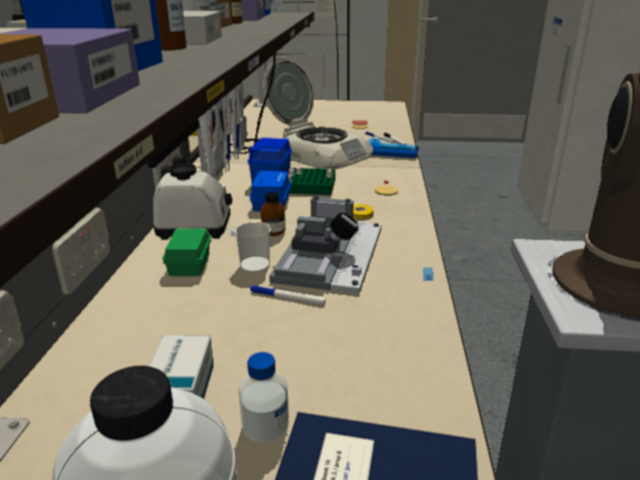

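The top view shows the vice at (300-445, 218-320), with the black knob at (362,282), the rider at (318,295), the beaker at (341,195), the bottle at (416,204), the tape at (470,299) and the pen at (285,235). In the side view the vice is at (275-380, 200-290) and the knob at (345,226).

```bash
python3 - <<'E'
import cv2
a=cv2.imread('pics/top0.png')[205:330,280:480]; b=cv2.imread('pics/side0.png')[185:300,260:400]
cv2.imwrite('pics/topc.png',cv2.resize(cv2.convertScaleAbs(a,alpha=1.4),None,fx=4,fy=4,interpolation=cv2.INTER_CUBIC))
cv2.imwrite('pics/sidec.png',cv2.resize(cv2.convertScaleAbs(b,alpha=1.4),None,fx=5,fy=5,interpolation=cv2.INTER_CUBIC))
E
```

```text
(no output)
```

View pics/topc.png

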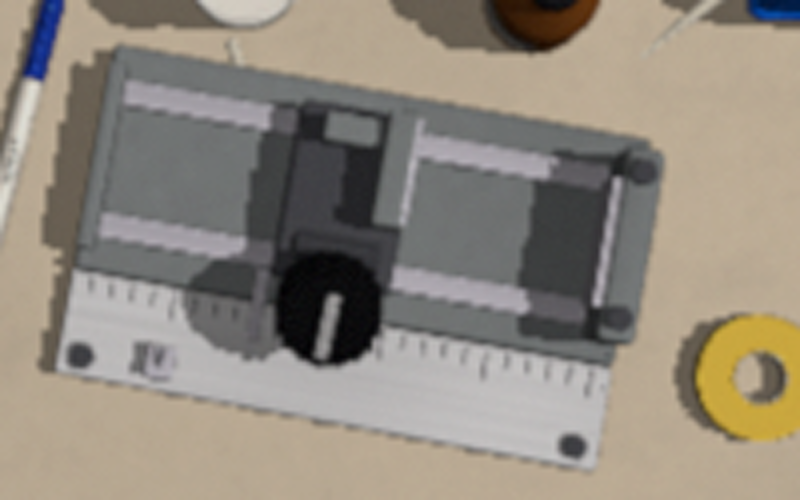

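View pics/sidec.png

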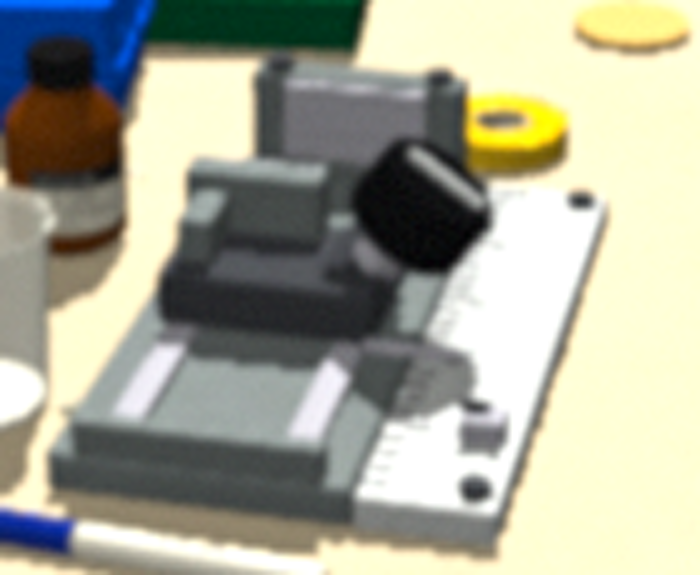

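The crops show the ledge corners, the back base corner, the jaw-face top edge (420,118)-(403,225), the pointer (262,270)-(255,340) and the rider (150,358). Next I fit the vice pose and place the knob.

```bash
cat >> h.py <<'E'
def fitpose(loc,W):
    loc=np.array(loc);W=np.array(W)[:,:2];a=loc-loc.mean(0);b=W-W.mean(0)
    th=np.arctan2((a[:,0]*b[:,1]-a[:,1]*b[:,0]).sum(),(a*b).sum())
    M=np.array([[np.cos(th),-np.sin(th)],[np.sin(th),np.cos(th)]])
    o=W.mean(0)-M@loc.mean(0); return th,o,np.linalg.norm(W-(loc@M.T+o),axis=1)
E
python3 - <<'E'
from h import *
def c(u,v): return 280+(u+.5)/4-.5,205+(v+.5)/4-.5
L=[(-.105,.13,.014,55,372),(-.105,-.13,.014,597,468),(.055,.13,.016,118,45),(-.055,.13,.016,75,268),(.045,-.13,.062,660,150)]
W=[onz('top',*c(u,v),z) for x,y,z,u,v in L]
th,o,r=fitpose([l[:2] for l in L],W); print('yaw',np.degrees(th),o,r)
M=R.from_euler('z',th).as_matrix(); O=np.r_[o,0]
loc=lambda P:(np.asarray(P)-O)@M
for nm,u,v,z in [('face a',420,118,.066),('face b',403,225,.066),('ptr a',262,270,.023),('ptr b',255,340,.023),('rider',150,358,.019),('tape',765,377,.013)]:
    print(nm,loc(onz('top',*c(u,v),z)).round(4))
p,d=cv2.imread('pics/top0.png'),np.load('top0.npy')
P=cloud('top',d); Lc=loc(P)
print('ledge z',np.median(Lc[(abs(Lc[...,0]+.085)<.01)&(abs(Lc[...,1])<.1)][:,2]))
q,ds=cv2.imread('pics/side0.png'),np.load('side0.npy'); S=loc(cloud('side',ds))
for n,im,X in(('top',p,Lc),('side',q,S)):
    m=(im.max(2)<40)&(X[...,2]>.05)&(X[...,2]<.12)&(X[...,0]<-.0)&(X[...,0]>-.13)&(abs(X[...,1])<.12)
    pts=X[m]; print(n,len(pts),pts.min(0).round(4),pts.max(0).round(4))
    a=np.array([-np.sin(np.radians(35)),0,np.cos(np.radians(35))]); h=pts@a; t=h>np.percentile(h,98)-.005
    f=pts[t]; print(' axis height pct',np.percentile(h,[5,50,80,90,95,99]).round(4),'face mean',f.mean(0).round(4),(f.min(0)+f.max(0))/2)
    rib=(im.min(2)>60)&(X[...,2]>.06)&(X[...,2]<.13)&(X[...,0]<-.03)&(X[...,0]>-.13)&(abs(X[...,1])<.12)
    rp=X[rib]
    if len(rp)>5: u,s,vt=np.linalg.svd(rp-rp.mean(0)); print(' rib',len(rp),rp.mean(0).round(4),vt[0].round(3),rp.min(0),rp.max(0))
# shelf edge & things
w=P; print('shelf pts z>.25 min x',[ (z,w[(w[...,2]>z)&(abs(w[...,1])<.4)][:,0].min().round(3)) for z in(.2,.3,.4)], w[...,2].max())
E
```

```text
yaw -8.633880461832874 [ 0.54133604 -0.06526548] [0.00051974 0.00095224 0.00249716 0.00114635 0.00345131]
face a [ 0.039  -0.0165  0.066 ]
face b [-0.0105 -0.017   0.066 ]
ptr a [-0.0401  0.0416  0.023 ]
ptr b [-0.0731  0.0392  0.023 ]
rider [-0.0901  0.0864  0.019 ]
tape [-0.0481 -0.2007  0.013 ]
ledge z 1.2018068024820974
top 571 [-0.0785 -0.1149  0.05  ] [-0.0006  0.035   0.0926]
 axis height pct [0.0724 0.0968 0.0993 0.1002 0.1009 0.1027] face mean [-0.059   0.0111  0.0796] [-0.06019421  0.01093203  0.07879011]
 rib 68 [-0.0612 -0.0028  0.077 ] [-0.182  0.975  0.131] [-0.07840804 -0.11897768  0.0601698 ] [-0.03058928  0.02421185  0.09154839]
side 417 [-0.08   -0.0136  0.0507] [-0.0313  0.0361  0.0912]
 axis height pct [0.0767 0.0925 0.1006 0.1013 0.1017 0.1022] face mean [-0.062   0.0194  0.0792] [-0.06156123  0.01125576  0.07817681]
 rib 96 [-0.0607 -0.0184  0.0751] [-0.223  0.968  0.111] [-0.08176831 -0.11995648  0.06067958] [-0.03072085  0.01815008  0.09081053]
shelf pts z>.25 min x [(0.2, np.float64(0.466)), (0.3, np.float64(0.466)), (0.4, np.float64(0.466))] 1.2018068024820974
```

```bash
cat >> h.py <<'E'
th=np.radians(-8.63); O=np.array([.5413,-.0653,0]); M=R.from_euler('z',th).as_matrix()
loc=lambda P:(np.asarray(P)-O)@M
wor=lambda p:O+M@np.asarray(p)
KN=np.array([-.060,.011,.079]); s35,c35=np.sin(np.radians(35)),np.cos(np.radians(35)); KA=np.array([-s35,0,c35])
def krot(phi):  # tool z down knob axis, turned phi about tool z from y=(c35,0,s35)
    z=-KA; y=np.array([c35,0,s35]); x=np.cross(y,z)
    return R.from_matrix(M@np.stack([x,y,z],1))*R.from_rotvec([0,0,phi])
def go(pos,rot=None):
    s=env.get_state(); T=R.from_rotvec(s['tool_rot']); rot=rot or T
    dv=T.inv().apply(np.asarray(pos)-s['tcp_pos'])/.2; dr=(T.inv()*rot).as_rotvec()/np.pi
    print('turn',dr.round(4),'shift',dv.round(4),'| rows',round(np.linalg.norm(dv)*4,1),round(np.linalg.norm(dr)*180/8.59,1))
E
python3 - <<'E'
from h import *
d=np.load('top0.npy'); w=cloud('top',d); ok=(d>.1)
for z in(.1,.2,.3,.4): 
    q=w[ok&(w[...,2]>z)&(w[...,1]<.65)&(w[...,1]>-.5)&(w[...,0]>.3)]; print(z,q[:,0].min(),q[:,1].max(),len(q))
print('heights of things x<.6', [(y,w[ok&(abs(w[...,1]-y)<.05)&(w[...,0]<.62)&(w[...,0]>.2)][:,2].max().round(3)) for y in np.arange(-.3,.6,.1)])
print('knob',wor(KN), [wor(KN+h*KA).round(4) for h in(-.001,.08)])
for ph in(-1.25,): go(wor(KN+.10*KA),krot(ph))
E
```

```text
0.1 0.5457015471858754 0.5775470671293503 97543
0.2 0.5808706590148406 0.5552060579153592 93955
0.3 0.6762754434504532 0.4981379595911828 93721
0.4 0.7768011591193638 0.46256173989779886 13577
heights of things x<.6 [(np.float64(-0.3), np.float64(0.018)), (np.float64(-0.19999999999999998), np.float64(0.071)), (np.float64(-0.09999999999999998), np.float64(0.092)), (np.float64(5.551115123125783e-17), np.float64(0.093)), (np.float64(0.10000000000000003), np.float64(0.038)), (np.float64(0.2), np.float64(0.008)), (np.float64(0.3000000000000001), np.float64(0.009)), (np.float64(0.4000000000000001), np.float64(0.108)), (np.float64(0.5), np.float64(0.219))]
knob [ 0.48362991 -0.04542136  0.079     ] [array([ 0.4842, -0.0455,  0.0782]), array([ 0.4383, -0.0385,  0.1445])]
turn [-0.0433 -0.1899  0.0611] shift [-2.1046 -2.7223  0.4191] | rows 13.9 4.3
```

Call:
servo_tool:
  deltas:
    - [0, 0, 0, -0.15, -0.19, 0, 1]
    - [0, 0, 0, -0.35, -0.44, 0, 1]
    - [0, 0, 0, -0.55, -0.7, 0, 1]
    - [0, 0, 0, -0.75, -0.95, 0, 1]
    - [0, 0, 0, -0.75, -0.95, 0, 1]
    - [0, 0, 0, -0.75, -0.95, 0, 1]
    - [0, 0, 0, -0.75, -0.95, 0, 1]
  grip_force: 35

```text
t: 0.8
tcp_pos: [0.2624, 0.3778, 0.2449]
tool_rot: [0.432, 3.112, 0.001]
contact_force: [-0.1, 0.3, -0.2]
opening: 0.0878
gripper_force: 0.0
```

Call:
servo_tool:
  deltas:
    - [0, 0, 0, -0.15, -0.19, 0, 1]
    - [0, 0, 0, -0.35, -0.44, 0, 1]
    - [0, 0, 0, -0.55, -0.7, 0, 1]
    - [0, 0, 0, -0.75, -0.95, 0, 1]
    - [0, 0, 0, -0.75, -0.95, 0, 1]
    - [0, 0, 0, -0.75, -0.95, 0, 1]
    - [0, 0, 0, -0.75, -0.95, 0, 1]

```text
t: 1.5
tcp_pos: [0.3554, 0.1556, 0.2447]
tool_rot: [0.429, 3.112, 0.001]
contact_force: [-0.7, -0.0, 0.2]
opening: 0.0878
gripper_force: 0.0
```

```bash
python3 - <<'E'
from h import *
s=env.get_state(); print(s['t'],s['joints'].round(2),s['tcp_pos'],s['contact_force'])
go(wor(KN+.10*KA),krot(-1.25))
E
```

```text
1.5 [-0.83 -0.02  0.29  2.14  0.01  1.02  0.75] [0.35538405 0.15561721 0.24474078] [-0.65683385 -0.01169404  0.18089579]
turn [-0.0428 -0.1899  0.0608] shift [-0.6048 -0.8296  0.4188] | rows 4.4 4.3
```

Call:
servo_tool:
  deltas:
    - [-0.004, -0.019, 0.006, -0.15, -0.2, 0, 1]
    - [-0.012, -0.057, 0.018, -0.3, -0.4, 0.1, 1]
    - [-0.025, -0.11, 0.035, -0.45, -0.6, 0.2, 1]
    - [-0.035, -0.155, 0.05, -0.605, -0.83, 0.42, 1]
    - [-0.043, -0.19, 0.061, -0.605, -0.83, 0.42, 1]
    - [-0.043, -0.19, 0.061, -0.605, -0.83, 0.42, 1]
    - [-0.043, -0.19, 0.061, -0.605, -0.83, 0.42, 1]
    - [-0.043, -0.19, 0.061, -0.605, -0.83, 0.42, 1]
    - [-0.043, -0.19, 0.061, -0.605, -0.83, 0.42, 1]
    - [-0.043, -0.19, 0.061, -0.605, -0.83, 0.42, 1]

```text
t: 2.5
tcp_pos: [0.4322, -0.0548, 0.1714]
tool_rot: [0.574, 2.486, -0.051]
contact_force: [-0.1, -0.4, -0.5]
opening: 0.0882
gripper_force: 0.0
```

```bash
python3 - <<'E'
from h import *
s=env.get_state(); print(s['t'],s['joints'].round(2),s['tcp_pos'],s['contact_force'])
go(wor(KN+.10*KA),krot(-1.25))
go(wor(KN-.001*KA),krot(-1.25))
E
```

```text
2.5 [ 0.43 -0.   -0.6   2.52  1.24  0.26 -0.22] [ 0.43219377 -0.0548094   0.17142687] [-0.07178734 -0.3973746  -0.46058842]
turn [-0.0263 -0.0001  0.0136] shift [0.0834 0.066  0.0152] | rows 0.4 0.6
turn [-0.0263 -0.0001  0.0136] shift [0.0823 0.1076 0.5184] | rows 2.1 0.6
```

Call:
servo_tool:
  deltas:
    - [-0.026, 0, 0.014, 0.08, 0.09, 0.1, 1]
    - [-0.026, 0, 0.014, 0.083, 0.09, 0.2, 1]
    - [-0.026, 0, 0.014, 0.083, 0.09, 0.27, 1]
    - [-0.026, 0, 0.014, 0.083, 0.09, 0.27, 1]
    - [-0.026, 0, 0.014, 0.083, 0.09, 0.27, 1]

```text
t: 3.0
tcp_pos: [0.4558, -0.041, 0.1181]
tool_rot: [0.596, 2.464, 0.07]
contact_force: [0.7, 0.1, -0.9]
opening: 0.0878
gripper_force: 0.0
```

```bash
python3 - <<'E'
from h import *
s=env.get_state(); print(s['t'],s['joints'].round(2),s['tcp_pos'],s['contact_force'])
go(wor(KN+.05*KA),krot(-1.25))
p,d=capture('side'); cv2.imwrite('pics/s1.png',p[:,:,::-1])
from scipy.optimize import least_squares
D=[([-1.36518542,.41181505,-.01272313,1.59695602,.00558115,1.13433028,-.08220642],[.16890774,.60129097,.2438979])]
def fk(q,L,sg):
    A=lambda ax,a:R.from_euler(ax,a)
    T=A('z',-sg*q[0]) ; p=np.array([0,0,L[0]]); 
    T=T*A('y',q[1]); p=p+T.apply([0,0,L[1]]); T=T*A('z',-sg*q[2]); p=p+T.apply([L[4],0,0]); T=T*A('y',q[3]); p=p+T.apply([L[5],0,L[2]])
    T=T*A('z',-sg*q[4])*A('y',q[5]); p=p+T.apply([L[6],0,L[3]]); T=T*A('z',-sg*q[6]); return p,T
for q,x in D+[(s['joints'],s['tcp_pos'])]:
    p,T=fk(q,[.3,.4,.4,.2,0,0,0],1); Tm=R.from_rotvec(s['tool_rot']) if q is s['joints'] else R.from_rotvec([-.4287,-3.112,.0023])
    print('tool z',T.apply([0,0,1]),Tm.apply([0,0,1]), (T.inv()*Tm).as_rotvec())
E
```

```text
3.0 [ 0.73  0.27 -0.93  2.53  1.99  0.41 -0.93] [ 0.45584861 -0.04099116  0.11810733] [ 0.71918746  0.13959042 -0.8588367 ]
turn [-0.0001 -0.001  -0.0012] shift [-0.0032 -0.     -0.0092] | rows 0.0 0.0
tool z [-3.17944943e-04 -1.43871659e-03 -9.99998915e-01] [-4.00299369e-04 -1.42300422e-03 -9.99998907e-01] [-6.00006420e-05  7.12163207e-05  1.57079624e+00]
tool z [ 0.56459872 -0.08503038 -0.82097389] [ 0.56459872 -0.08503038 -0.82097389] [ 4.31601707e-16 -2.54336720e-16  1.57079633e+00]
```

View pics/s1.png

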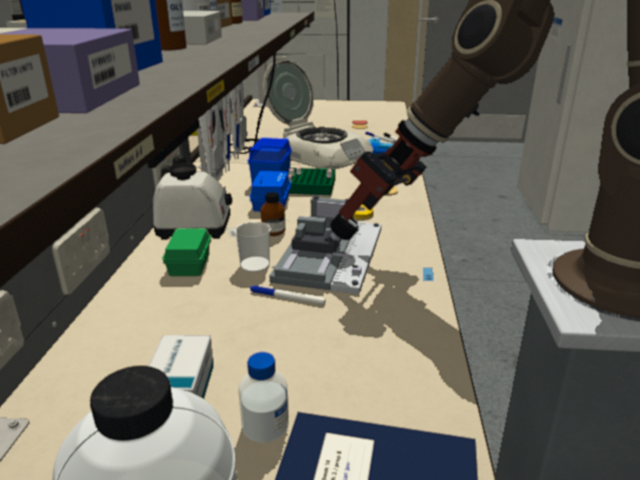

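The side view shows the gripper at (345,215), leaning along the knob axis with its fingers above the knob. The fit's orientation model is exact. I turn the tool back first, so that the clockwise turn has room.

Call:
servo_tool:
  deltas:
    - [0, 0, -0.045, 0, 0, 0, 1]
    - [0, 0, -0.09, 0, 0, 0, 1]
    - [0, 0, -0.135, 0, 0, 0, 1]
    - [0, 0, -0.18, 0, 0, 0, 1]
    - [0, 0, -0.225, 0, 0, 0, 1]
    - [0, 0, -0.27, 0, 0, 0, 1]
    - [0, 0, -0.315, 0, 0, 0, 1]
    - [0, 0, -0.36, 0, 0, 0, 1]
    - [0, 0, -0.4, 0, 0, 0, 1]
    - [0, 0, -0.4, 0, 0, 0, 1]

```text
t: 4.05
tcp_pos: [0.4557, -0.0427, 0.1201]
tool_rot: [-0.989, 2.392, -0.427]
contact_force: [-0.2, 1.1, 0.1]
opening: 0.0877
gripper_force: 0.0
```

Call:
servo_tool:
  deltas:
    - [0, 0, -0.045, 0, 0, 0, 1]
    - [0, 0, -0.09, 0, 0, 0, 1]
    - [0, 0, -0.135, 0, 0, 0, 1]
    - [0, 0, -0.18, 0, 0, 0, 1]
    - [0, 0, -0.225, 0, 0, 0, 1]
    - [0, 0, -0.27, 0, 0, 0, 1]
    - [0, 0, -0.315, 0, 0, 0, 1]
    - [0, 0, -0.36, 0, 0, 0, 1]
    - [0, 0, -0.4, 0, 0, 0, 1]
    - [0, 0, -0.4, 0, 0, 0, 1]

```text
t: 5.05
tcp_pos: [0.4556, -0.0431, 0.1198]
tool_rot: [-2.378, 1.467, -0.814]
contact_force: [-0.3, 0.3, -0.4]
opening: 0.0881
gripper_force: 0.0
```

```bash
python3 - <<'E'
from h import *
s=env.get_state(); print(s['t'],s['joints'].round(2),s['tcp_pos'],s['contact_force'])
ph=-1.25-.8*np.pi
go(wor(KN+.05*KA),krot(ph)); go(wor(KN-.001*KA),krot(ph))
E
```

```text
5.05 [ 0.66  0.24 -0.85  2.54  2.02  0.38  1.55] [ 0.45557762 -0.04305931  0.11982162] [-0.25538205  0.25007004 -0.35254663]
turn [ 0.0009 -0.0012 -0.0012] shift [-0.0088 -0.0038 -0.0023] | rows 0.0 0.0
turn [ 0.0009 -0.0012 -0.0012] shift [-0.0098 -0.0045  0.2527] | rows 1.0 0.0
```

Call:
servo_tool:
  deltas:
    - [0, 0, 0, -0.009, -0.004, 0.06, 1]
    - [0, 0, 0, -0.009, -0.004, 0.13, 1]
    - [0, 0, 0, -0.009, -0.004, 0.2, 1]
    - [0, 0, 0, -0.009, -0.004, 0.253, 1]
    - [0, 0, 0, -0.009, -0.004, 0.253, 1]
    - [0, 0, 0, -0.009, -0.004, 0.253, 1]

```text
t: 5.65
tcp_pos: [0.4837, -0.046, 0.0776]
tool_rot: [-2.377, 1.47, -0.811]
contact_force: [-0.5, -0.5, 1.0]
opening: 0.0877
gripper_force: 0.0
```

```bash
python3 - <<'E'
from h import *
s=env.get_state(); print(s['t'],s['joints'].round(2),s['tcp_pos'],s['contact_force'])
ph=-1.25-.8*np.pi
go(wor(KN-.001*KA),krot(ph))
p,d=capture('side'); p2,d2=capture('top')
a=cv2.resize(p[150:300,250:450],None,fx=4,fy=4,interpolation=cv2.INTER_CUBIC)[:,:,::-1]
b=cv2.resize(p2[205:330,280:480],None,fx=4,fy=4,interpolation=cv2.INTER_CUBIC)[:,:,::-1]
cv2.imwrite('pics/s2.png',a)
E
```

```text
5.65 [ 0.63  0.45 -0.85  2.51  2.14  0.55  1.48] [ 0.48366112 -0.0459629   0.07760371] [-0.51523255 -0.49776241  0.99860669]
turn [ 0.0013 -0.0009 -0.0021] shift [-0.0001 -0.0044 -0.0011] | rows 0.0 0.1
```

View pics/s2.png

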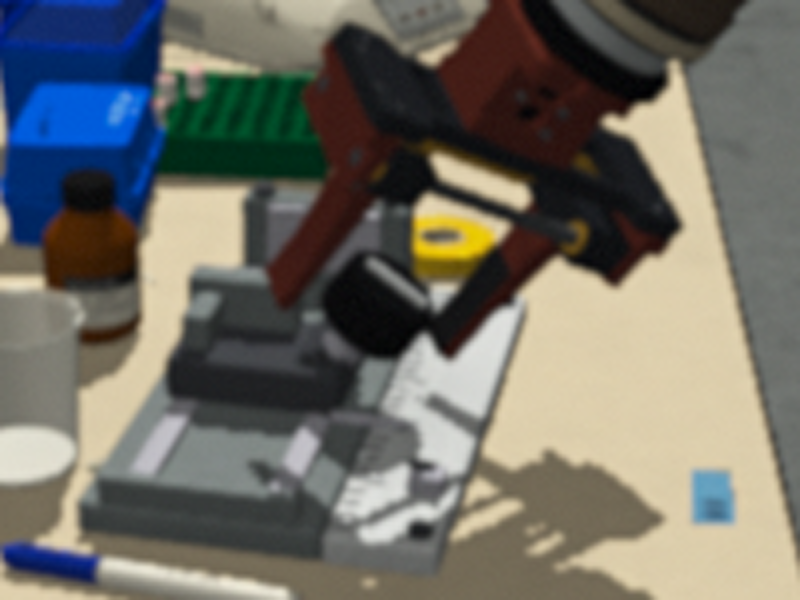

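The fingers straddle the knob at (375,300), with room to the jaw. Next I close on it gently.

Call:
servo_tool:
  deltas:
    - [0, 0, 0, 0, 0, 0, 0.6]
    - [0, 0, 0, 0, 0, 0, 0.45]
    - [0, 0, 0, 0, 0, 0, 0.4]
    - [0, 0, 0, 0, 0, 0, 0.4]
    - [0, 0, 0, 0, 0, 0, 0.4]
    - [0, 0, 0, 0, 0, 0, 0.4]
    - [0, 0, 0, 0, 0, 0, 0.4]
    - [0, 0, 0, 0, 0, 0, 0.4]
  grip_force: 15

```text
t: 6.55
tcp_pos: [0.4817, -0.0479, 0.0763]
tool_rot: [-2.381, 1.472, -0.81]
contact_force: [-5.3, -5.1, -1.8]
opening: 0.0454
gripper_force: 15.0
```

```bash
python3 - <<'E'
from h import *
s=env.get_state(); T=R.from_rotvec(s['tool_rot']); print('tool-frame F',T.inv().apply(s['contact_force']).round(2),'M',T.inv().apply(s['moment']).round(2),s['opening'],s['gripper_force'])
go(wor(KN-.001*KA))
E
```

```text
tool-frame F [ 2.03  7.21 -1.02] M [-1.85 -0.11 -0.04] 0.045442653997584494 15.003990232944489
turn [0. 0. 0.] shift [-0.0029 -0.0194 -0.0018] | rows 0.1 0.0
```

Call:
servo_tool:
  deltas:
    - [0, 0, 0, 0, -0.008, 0, 0.4]
    - [0, 0, 0, 0, -0.015, 0, 0.4]
    - [0, 0, 0, 0, -0.015, 0, 0.4]
    - [0, 0, 0, 0, -0.015, 0, 0.4]
  grip_force: 40

```text
t: 6.95
tcp_pos: [0.4818, -0.0478, 0.0764]
tool_rot: [-2.383, 1.476, -0.808]
contact_force: [-9.2, -8.7, -5.1]
opening: 0.0455
gripper_force: 40.0
```

Call:
servo_tool:
  deltas:
    - [0, 0, 0.03, 0, 0, 0, 0.4]
    - [0, 0, 0.06, 0, 0, 0, 0.4]
    - [0, 0, 0.1, 0, 0, 0, 0.4]
    - [0, 0, 0.14, 0, 0, 0, 0.4]
    - [0, 0, 0.18, 0, 0, 0, 0.4]
    - [0, 0, 0.22, 0, 0, 0, 0.4]
    - [0, 0, 0.26, 0, 0, 0, 0.4]
    - [0, 0, 0.3, 0, 0, 0, 0.4]
    - [0, 0, 0.3, 0, 0, 0, 0.4]

```text
t: 7.85
tcp_pos: [0.4813, -0.0478, 0.0759]
tool_rot: [-1.36, 2.257, -0.534]
contact_force: [-13.6, -7.0, -1.7]
opening: 0.0454
gripper_force: 40.0
```

```bash
python3 - <<'E'
from h import *
s=env.get_state(); T=R.from_rotvec(s['tool_rot']); print(s['joints'].round(2),s['t'],'tool-frame F',T.inv().apply(s['contact_force']).round(2),'M',T.inv().apply(s['moment']).round(2),s['opening'],s['gripper_force'])
print('phi',(krot(-1.25-.8*np.pi).inv()*T).as_rotvec(),loc(s['tcp_pos']))
E
```

```text
[ 0.81  0.55 -1.08  2.5   2.02  0.67  0.7 ] 7.85 tool-frame F [12.19  7.66 -5.53] M [-2.01  2.63  0.25] 0.045430228632288336 40.007895827293396
phi [-0.01086264  0.00917184  0.95359169] [-0.06195819  0.0083008   0.07593154]
```

Call:
servo_tool:
  deltas:
    - [0, 0, 0, 0.01, 0.008, -0.005, 0.4]
    - [0, 0, 0, 0.024, 0.016, -0.01, 0.4]
    - [0, 0, 0, 0.024, 0.016, -0.01, 0.4]
    - [0, 0, 0, 0.024, 0.016, -0.01, 0.4]
    - [0, 0, 0, 0.024, 0.016, -0.01, 0.4]

```text
t: 8.35
tcp_pos: [0.4806, -0.0482, 0.0764]
tool_rot: [-1.364, 2.248, -0.532]
contact_force: [19.7, -1.2, -35.6]
opening: 0.0452
gripper_force: 40.0
```

```bash
python3 - <<'E'
from h import *
s=env.get_state(); T=R.from_rotvec(s['tool_rot']); print(s['joints'].round(2),s['t'],'tool-frame F',T.inv().apply(s['contact_force']).round(2),'world',s['contact_force'],'M',T.inv().apply(s['moment']).round(2),s['opening'],s['gripper_force'])
print('phi',(krot(-1.25-.8*np.pi).inv()*T).as_rotvec(),loc(s['tcp_pos']),'want', loc(s['tcp_pos'])+.001*KA)
E
```

```text
[ 0.82  0.55 -1.08  2.5   2.04  0.67  0.69] 8.35 tool-frame F [-0.55  4.55 40.42] world [ 19.68933821  -1.15739902 -35.57622171] M [-1.73 -0.08 -0.02] 0.04516820484618392 39.978976249694824
phi [-0.00545713  0.00374348  0.94968416] [-0.06254736  0.0078532   0.07638959] want [-0.06312093  0.0078532   0.07720874]
```

Call:
servo_tool:
  deltas:
    - [0, 0, 0, 0, 0.005, 0.005, 0.4]
    - [0, 0, 0, 0, 0.009, 0.0085, 0.4]
    - [0, 0, 0, 0, 0.009, 0.0085, 0.4]

```text
t: 8.65
tcp_pos: [0.4806, -0.048, 0.0759]
tool_rot: [-1.365, 2.244, -0.54]
contact_force: [-1.5, -2.9, 2.3]
opening: 0.0454
gripper_force: 40.0
```

Call:
servo_tool:
  deltas:
    - [0, 0, 0.03, 0, 0, 0, 0.4]
    - [0, 0, 0.06, 0, 0, 0, 0.4]
    - [0, 0, 0.1, 0, 0, 0, 0.4]
    - [0, 0, 0.14, 0, 0, 0, 0.4]
    - [0, 0, 0.14, 0, 0, 0, 0.4]

```text
t: 9.15
tcp_pos: [0.4804, -0.0478, 0.0757]
tool_rot: [-0.824, 2.441, -0.38]
contact_force: [-1.4, -2.9, 4.5]
opening: 0.0456
gripper_force: 40.0
```

```bash
python3 - <<'E'
from h import *
s=env.get_state(); T=R.from_rotvec(s['tool_rot']); print(s['joints'].round(2),s['t'],'tool-frame F',T.inv().apply(s['contact_force']).round(2),'vice',s['contact_force']@M,'M',T.inv().apply(s['moment']).round(2),s['opening'],s['gripper_force'])
print('phi',(krot(-1.25-.8*np.pi).inv()*T).as_rotvec(),loc(s['tcp_pos']))
E
```

```text
[ 0.88  0.63 -1.18  2.5   2.    0.76  0.32] 9.15 tool-frame F [ 1.   -3.45 -4.26] vice [-0.98613842 -3.08804179  4.53819208] M [0.18 0.77 0.21] 0.04562070543705498 40.001996755599976
phi [-4.13590328e-05  6.92854831e-03  1.38847337e+00] [-0.06281252  0.00821228  0.07566842]
```

Call:
servo_tool:
  deltas:
    - [0, 0, 0.03, 0, 0, 0, 0.4]
    - [0, 0, 0.07, 0, 0, 0, 0.4]
    - [0, 0, 0.11, 0, 0, 0, 0.4]
    - [0, 0, 0.15, 0, 0, 0, 0.4]
    - [0, 0, 0.19, 0, 0, 0, 0.4]
    - [0, 0, 0.23, 0, 0, 0, 0.4]
    - [0, 0, 0.27, 0, 0, 0, 0.4]
    - [0, 0, 0.31, 0, 0, 0, 0.4]
    - [0, 0, 0.34, 0, 0, 0, 0.4]
    - [0, 0, 0.36, 0, 0, 0, 0.4]
    - [0, 0, 0.36, 0, 0, 0, 0.4]

```text
t: 10.25
tcp_pos: [0.4805, -0.0469, 0.0756]
tool_rot: [0.594, 2.462, 0.062]
contact_force: [-0.8, -1.2, 1.1]
opening: 0.0456
gripper_force: 40.0
```

```bash
python3 - <<'E'
from h import *
s=env.get_state(); T=R.from_rotvec(s['tool_rot']); print(s['joints'].round(2),s['t'],'tool-frame F',T.inv().apply(s['contact_force']).round(2),'vice',s['contact_force']@M,'M',T.inv().apply(s['moment']).round(2),s['opening'],s['gripper_force'])
print('phi',(krot(-1.25-.8*np.pi).inv()*T).as_rotvec(),loc(s['tcp_pos']))
E
```

```text
[ 0.99  0.81 -1.38  2.5   1.94  0.96 -0.67] 10.25 tool-frame F [-0.53 -1.18 -1.23] vice [-0.60546532 -1.28077365  1.08474463] M [0.25 0.46 0.15] 0.04558529911142199 40.00063419342041
phi [0.00290217 0.0056112  2.51420137] [-0.06291729  0.00904895  0.07561543]
```

Call:
servo_tool:
  deltas:
    - [0, 0, 0, 0, 0, 0, 0.6]
    - [0, 0, 0, 0, 0, 0, 0.8]
    - [0, 0, 0, 0, 0, 0, 0.9]
    - [0, 0, 0, 0, 0, 0, 0.9]
    - [0, 0, 0, 0, 0, -0.1, 0.9]
    - [0, 0, 0, 0, 0, -0.2, 0.9]
    - [0, 0, 0, 0, 0, -0.3, 0.9]
    - [0, 0, 0, 0, 0, -0.3, 0.9]

```text
t: 11.05
tcp_pos: [0.4465, -0.0424, 0.127]
tool_rot: [0.593, 2.457, 0.056]
contact_force: [0.8, -0.6, 0.6]
opening: 0.0791
gripper_force: 0.0
```

```bash
cat >> h.py <<'E'
def prot(flip=0):  # tool down, tool x along vice +y (flip 0) or -y (flip 1)
    y=np.array([1.,0,0]); z=np.array([0,0,-1.]); x=np.cross(y,z)
    return R.from_matrix(M@np.stack([x,y,z],1))*R.from_rotvec([0,0,np.pi*flip])
E
python3 - <<'E'
from h import *
s=env.get_state(); print(s['t'],s['joints'].round(4),s['tcp_pos'],s['contact_force'],s['opening'])
for f in(0,1): go(wor([.015,-.055,.2]),prot(f))
p,d=capture('side'); p2,d2=capture('top')
a=cv2.resize(p[170:310,250:410],None,fx=4,fy=4,interpolation=cv2.INTER_CUBIC)[:,:,::-1]
b=cv2.resize(p2[205:330,280:480],None,fx=2.8,fy=2.8,interpolation=cv2.INTER_CUBIC)[:,:,::-1]
im=np.zeros((600,800,3),np.uint8); im[:a.shape[0]//2*2//1][:0]=0
a=cv2.resize(a,(400,350)); im[:350,:400]=a; im[:300,400:]=cv2.resize(b,(400,300))
cv2.imwrite('pics/both3.png',im[:350])
E
```

```text
11.05 [ 1.1158  0.4969 -1.4491  2.536   1.7813  0.6906 -0.656 ] [ 0.44649877 -0.04238737  0.12697758] [ 0.81981094 -0.58539877  0.55820714] 0.0790805925552733
turn [0.1672 0.1246 0.384 ] shift [-0.7344 -0.0906  0.028 ] | rows 3.0 9.2
turn [-0.1358  0.1822 -0.5811] shift [-0.7344 -0.0906  0.028 ] | rows 3.0 13.1
```

View pics/both3.png

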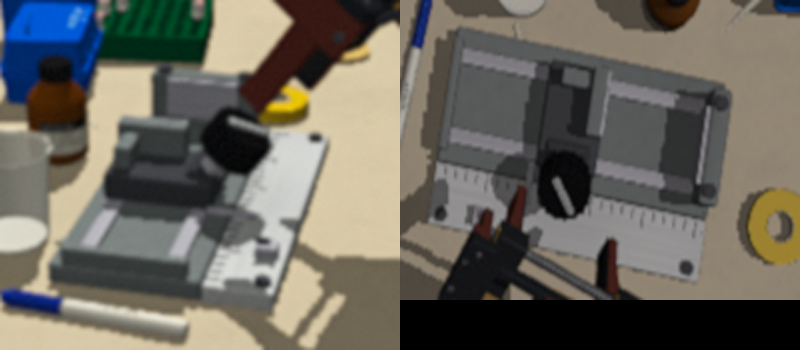

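The side view shows the gripper clear of the knob at (237,138). In the top view the rib now runs (553,178)-(573,215), so it has turned clockwise by about 144 degrees and the knob is loose.

Call:
servo_tool:
  deltas:
    - [0, 0, 0, -0.1, -0.01, 0, 0.8]
    - [0.02, 0.013, 0.04, -0.25, -0.03, 0.005, 0.5]
    - [0.04, 0.03, 0.09, -0.4, -0.05, 0.01, 0.2]
    - [0.06, 0.045, 0.135, -0.55, -0.07, 0.02, 0]
    - [0.08, 0.06, 0.18, -0.65, -0.08, 0.025, 0]
    - [0.1, 0.073, 0.225, -0.734, -0.09, 0.028, 0]
    - [0.12, 0.087, 0.27, -0.734, -0.09, 0.028, 0]
    - [0.14, 0.1, 0.315, -0.734, -0.09, 0.028, 0]
    - [0.155, 0.115, 0.355, -0.734, -0.09, 0.028, 0]
    - [0.167, 0.125, 0.384, -0.734, -0.09, 0.028, 0]
    - [0.167, 0.125, 0.384, -0.734, -0.09, 0.028, 0]
    - [0.167, 0.125, 0.384, -0.734, -0.09, 0.028, 0]

```text
t: 12.35
tcp_pos: [0.5478, -0.1223, 0.1938]
tool_rot: [-2.373, -2.036, -0.0]
contact_force: [-0.5, -0.5, 0.3]
opening: 0.0001
gripper_force: 0.0
```

```bash
python3 - <<'E'
from h import *
s=env.get_state(); print(s['t'],s['joints'].round(4),s['tcp_pos'],s['contact_force'],s['opening'])
go(wor([.015,-.055,.2]),prot(0))
p,d=capture('top'); cv2.imwrite('pics/t4.png',cv2.resize(p[195:335,260:460],(800,560),interpolation=cv2.INTER_CUBIC)[:,:,::-1])
E
```

```text
12.35 [ 0.9501  0.6491 -1.1785  1.7517  0.6296  1.1953 -0.5606] [ 0.54777772 -0.12225026  0.19379686] [-0.49197313 -0.49918033  0.32441933] 0.00014921841383242672
turn [-0.0036 -0.0032 -0.0006] shift [ 0.002  -0.0001 -0.031 ] | rows 0.1 0.1
```

View pics/t4.png

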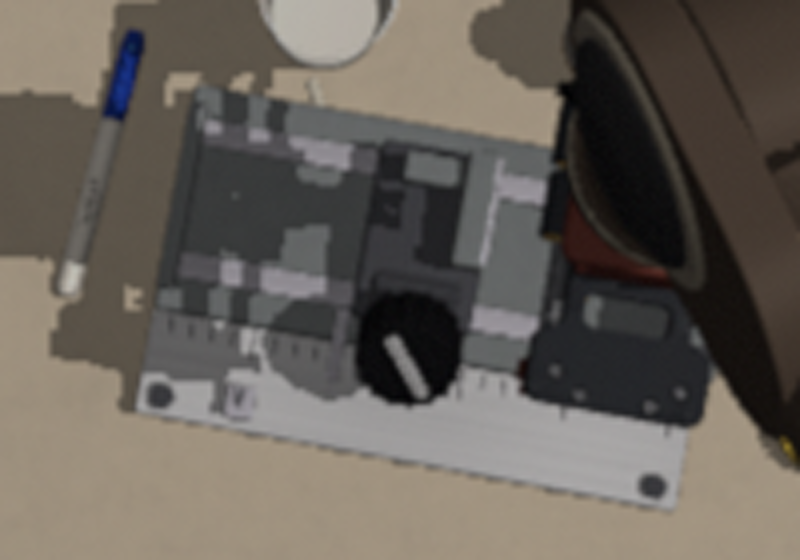

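The top view shows the closed gripper above the gap, with the pointer at (343,340) and the rider at (240,398), both visible from this pose. Next I measure them by intensity profiles along vice y.

```bash
cat >> h.py <<'E'
def prof(im,x0,x1,y0,y1,z,step=.0005):
    ys=np.arange(y0,y1,step); xs=np.arange(x0,x1,.0005); X,Y=np.meshgrid(xs,ys)
    P=np.stack([X,Y,np.full_like(X,z)],-1).reshape(-1,3)@M.T+O
    uv=proj('top',P).astype(np.float32).reshape(X.shape+(2,))
    return ys,cv2.remap(im,uv[...,0],uv[...,1],cv2.INTER_CUBIC)
E
python3 - <<'E'
from h import *
im=np.mean([cv2.cvtColor(capture('top')[0],cv2.COLOR_RGB2GRAY).astype(np.float32) for _ in range(3)],0); np.save('g.npy',im)
np.set_printoptions(linewidth=200)
print('all at z .023')
ys,v=prof(im,-.11,-.035,.02,.105,.023,.001)
xs=np.arange(-.11,-.035,.0005)
print('      '+' '.join(f'{x*1000:4.0f}' for x in xs[::6]))
for y,r in zip(ys,v): print(f'{y*1000:5.0f} ',' '.join(f'{a:4.0f}' for a in r[::6]))
E
```

```text
all at z .023
      -110 -107 -104 -101  -98  -95  -92  -89  -86  -83  -80  -77  -74  -71  -68  -65  -62  -59  -56  -53  -50  -47  -44  -41  -38
   20   149  132  124  155  158  158  157  156  155  154  154   89   11    9   13   12   12   11   10   38   48   11   11   11   11
   21   149  134  127  155  158  158  157  156  155  154  154  104   30   10   12   12   11   11    9   15   21   10   11   10   10
   22   149  138  132  156  157  158  156  156  155  154  153  120   54   12   11   12   11   12   11   11   10   11   11    8    8
   23   149  143  135  157  157  158  156  156  155  154  153  142   84   14   11   12   12   12   12    8   11   11    9    7    6
   24   149  145  135  157  157  159  156  156  156  154  154  155   98   16   11   11   12   12   12   11   11   10    6    6    6
   25   149  146  132  158  157  159  156  156  156  154  154  159  106   18   10   11   12   11   12   13   12    9    6    6    6
   26   149  143  128  158  158  159  156  156  156  154  155  154  101   23   13   12   12   11   12   13   11    9    7    6    7
   27   149  139  124  158  158
[... 9564 characters left out ...]
  129  135   78  101  101  100   98  111
  100   148  141  122  164  161  163  162  162  146  100   93   93   92   95   96   82   77  113  128   78  101  100  100  100  105
  101   148  139  120  164  160  162  162  162  139   96   94   93   92   94   96   83   75  108  126   80  101  100  101   99  100
  102   148  137  118  163  161  162  162  162  135   93   94   93   92   94   96   89   82  107  126   82  101   99  101  100   92
  103   148  136  119  162  161  162  162  161  134   92   94   93   92   94   96   95   92  113  124   81   99   98   99   99   87
  104   148  136  124  161  160  161  162  161  134   92   94   93   92   95   96   95   95  113  119   75   91   92   94   94   80
```

Call:
servo_tool:
  deltas:
    - [-0.004, -0.003, 0, 0, 0, 0.1, 0]
    - [-0.004, -0.003, 0, 0.002, 0, 0.25, 0]
    - [-0.004, -0.003, 0, 0.002, 0, 0.4, 0]
    - [-0.004, -0.003, 0, 0.002, 0, 0.52, 0]
    - [-0.004, -0.003, 0, 0.002, 0, 0.6, 0]
    - [-0.004, -0.003, 0, 0.002, 0, 0.603, 0]
    - [-0.004, -0.003, 0, 0.002, 0, 0.603, 0]

```text
t: 13.25
tcp_pos: [0.5479, -0.12, 0.0769]
tool_rot: [2.376, 2.043, 0.006]
contact_force: [0.3, 0.4, 1.2]
opening: 0.0004
gripper_force: 0.0
```

```bash
python3 - <<'E'
from h import *
s=env.get_state(); print(s['t'],s['joints'].round(3),loc(s['tcp_pos']),s['contact_force']@M)
go(wor([.015,-.035,.067]),prot(0))
im=np.load('g.npy')
ys,v=prof(im,.0,.036,-.03,.0,.066,.001); print(np.c_[ys*1000,v[:,::12]].round(0))
E
```

```text
13.25 [ 0.861  0.761 -1.047  1.868  0.799  0.993 -0.692] [ 0.01475916 -0.05304273  0.0769062 ] [0.26800621 0.47672321 1.20034679]
turn [0.0027 0.0006 0.    ] shift [0.0903 0.0008 0.0494] | rows 0.4 0.1
[[-30. 100. 100.  99.  97. 153. 147.]
 [-29. 100. 100.  99.  96. 152. 147.]
 [-28. 100. 100.  99.  96. 150. 145.]
 [-27. 101. 101.  99.  97. 149. 143.]
 [-26. 101. 101. 100.  99. 147. 142.]
 [-25. 101. 101. 100.  99. 147. 141.]
 [-24. 101. 101. 101.  99. 148. 140.]
 [-23. 100. 100. 101.  99. 150. 141.]
 [-22.  99.  99. 100.  98. 151. 141.]
 [-21.  95. 100.  98.  98. 150. 140.]
 [-20.  98. 105.  98. 106. 146. 141.]
 [-19. 110. 115. 108. 119. 140. 142.]
 [-18. 129. 128. 122. 136. 133. 145.]
 [-17. 143. 134. 136. 144. 128. 146.]
 [-16. 142. 130. 137. 136. 121. 139.]
 [-15. 123. 118. 121. 119. 111. 124.]
 [-14. 107. 107. 105. 107. 102. 111.]
 [-13. 103. 101. 102. 100. 101. 102.]
 [-12. 100. 102.  99. 100. 101. 100.]
 [-11. 101. 101. 100. 100. 101. 101.]
 [-10. 101. 101. 100. 100. 101. 100.]
 [ -9. 100. 100. 100. 100. 101. 100.]
 [ -8. 100. 100. 100. 100. 100.  99.]
 [ -7.  99. 101.  99. 101. 100. 100.]
 [ -6. 100.  99.  99. 101.  99. 100.]
 [ -5.  95.  96.  94.  97.  94.  94.]
 [ -4.  88.  84.  85.  85.  82.  82.]
 [ -3.  69.  66.  66.  65.  65.  62.]
 [ -2.  47.  48.  47.  43.  50.  47.]
 [ -1.  33.  38.  33.  36.  44.  46.]]
```

Call:
servo_tool:
  deltas:
    - [0.002, 0, 0, 0, 0, 0.025, 0]
    - [0.002, 0, 0, 0.02, 0, 0.049, 0]
    - [0.002, 0, 0, 0.05, 0, 0.049, 0]
    - [0.002, 0, 0, 0.08, 0, 0.049, 0]
    - [0.002, 0, 0, 0.1, 0, 0.049, 0]
    - [0.002, 0, 0, 0.12, 0, 0.049, 0]
    - [0.002, 0, 0, 0.14, 0, 0.049, 0]
    - [0.002, 0, 0, 0.16, 0, 0.049, 0]
    - [0.002, 0, 0, 0.16, 0, 0.049, 0]

```text
t: 14.15
tcp_pos: [0.5526, -0.0898, 0.0668]
tool_rot: [2.38, 2.043, -0.004]
contact_force: [-1.5, -3.6, 3.7]
opening: 0.0007
gripper_force: 2.2
```

```bash
cat > st.py <<'E'
from h import *
s=env.get_state(); print(s['t'],s['joints'].round(3),loc(s['tcp_pos']).round(4),(s['contact_force']@M).round(2))
E
python3 st.py
```

```text
14.15 [ 0.794  0.773 -1.032  1.871  0.81   0.985 -0.758] [ 0.0148 -0.0226  0.0668] [-0.96 -3.82  3.72]
```

Call:
servo_tool:
  deltas:
    - [0, 0, 0, 0.015, 0, 0, 0]
    - [0, 0, 0, 0.03, 0, 0, 0]
    - [0, 0, 0, 0.03, 0, 0, 0]
    - [0, 0, 0, 0.045, 0, 0, 0]
    - [0, 0, 0, 0.06, 0, 0, 0]
    - [0, 0, 0, 0.06, 0, 0, 0]
    - [0, 0, 0, 0.075, 0, 0, 0]
    - [0, 0, 0, 0.09, 0, 0, 0]
    - [0, 0, 0, 0.09, 0, 0, 0]
    - [0, 0, 0, 0.105, 0, 0, 0]
    - [0, 0, 0, 0.12, 0, 0, 0]
    - [0, 0, 0, 0.12, 0, 0, 0]

```text
t: 15.35
tcp_pos: [0.5564, -0.0662, 0.0666]
tool_rot: [2.381, 2.043, -0.003]
contact_force: [-0.2, -5.8, 1.5]
opening: 0.0009
gripper_force: 2.4
```

```bash
cat >> st.py <<'E'
im=np.mean([cv2.cvtColor(capture('top')[0],cv2.COLOR_RGB2GRAY).astype(np.float32) for _ in range(3)],0); np.save('g.npy',im)
ys,v=prof(im,-.098,-.058,.045,.1,.023,.001)
print('       '+' '.join(f'{x*1000:4.0f}' for x in np.arange(-.098,-.058,.002)))
for y,r in zip(ys,v): print(f'{y*1000:5.0f} ',' '.join(f'{a:4.0f}' for a in r[::4]))
E
python3 st.py
```

```text
15.35 [ 0.751  0.773 -1.031  1.87   0.809  0.985 -0.8  ] [0.0151 0.0014 0.0666] [ 0.7  -5.8   1.53]
        -98  -96  -94  -92  -90  -88  -86  -84  -82  -80  -78  -76  -74  -72  -70  -68  -66  -64  -62  -60
   45   157  159  160  157  157  156  156  157  151  114   44    5    4    6    6    4    4   17   46   66
   46   158  159  160  157  157  156  156  157  152  117   51    8    4    6    6    4    3    8   31   57
   47   158  159  160  157  157  157  156  157  154  130   66   12    4    6    6    5    4    6   18   40
   48   158  159  160  157  157  157  157  157  157  142   83   21    5    6    6    5    5    4    7   25
   49   158  160  159  158  157  157  157  157  158  152  103   30    5    6    6    5    6    5    5   13
   50   158  160  159  158  157  157  157  157  157  154  113   37    4    6    6    5    5    5    5    6
   51   158  159  160  158  157  157  157  156  156  157  123   43    3    6    7    5    5    6    6    4
   52   158  159  160  158  158  157  157  157  156  157  124   45    2    5    6    6    5    6    7    5
   53   158  159  160  158  158  157 
[... 4398 characters left out ...]
157  147  100   90   92   93   95   95   95   96   94   94
   95   138  119  124  141  142  133  123  134  159  142   96   90   92   93   95   95   95   95   95   94
   96   151  142  146  158  157  151  145  148  160  137   94   90   92   93   95   95   94   95   95   94
   97   161  158  158  163  164  163  160  158  160  132   92   91   92   93   95   95   94   94   95   94
   98   161  164  164  162  161  161  162  163  158  128   91   90   92   93   95   96   92   89   91   91
   99   160  162  163  162  161  160  161  162  156  123   90   90   92   93   95   95   90   83   85   85
  100   161  161  162  161  160  160  161  163  154  119   90   90   92   93   95   95   88   77   78   81
```

Call:
servo_tool:
  deltas:
    - [0, 0, 0, 0.01, 0, 0, 0]
    - [0, 0, 0, 0.02, 0, 0, 0]
    - [0, 0, 0, 0.02, 0, 0, 0]
    - [0, 0, 0, 0.03, 0, 0, 0]
    - [0, 0, 0, 0.03, 0, 0, 0]
    - [0, 0, 0, 0.035, 0, 0, 0]
    - [0, 0, 0, 0.035, 0, 0, 0]

```text
t: 16.2
tcp_pos: [0.5575, -0.0594, 0.0666]
tool_rot: [2.381, 2.043, -0.003]
contact_force: [-0.6, -5.9, 2.8]
opening: 0.0004
gripper_force: 2.8
```

```bash
sed -i 's/,.045,.1,.023,.001)/,.072,.092,.023,.001)/' st.py; python3 st.py
```

```text
16.2 [ 0.738  0.774 -1.03   1.869  0.809  0.985 -0.812] [0.0151 0.0082 0.0666] [ 0.27 -5.9   2.83]
        -98  -96  -94  -92  -90  -88  -86  -84  -82  -80  -78  -76  -74  -72  -70  -68  -66  -64  -62  -60
   72   159  161  161  157  156  158  160  161  154  124   94   89   91   92   93   91   72   47   31   30
   73   158  160  159  151  150  154  158  160  151  124   95   90   91   93   94   93   84   66   54   55
   74   154  158  156  143  141  148  155  158  143  111   93   90   91   93   96   96   93   80   70   73
   75   147  154  153  139  136  142  151  152  130   96   92   91   91   92   94   94   92   88   84   87
   76   136  149  152  142  139  142  148  145  120   90   92   91   90   90   92   92   89   87   86   90
   77   128  146  150  147  146  146  148  138  111   90   91   90   89   85   88   89   85   84   83   87
   78   122  146  149  148  147  145  144  132  104   89   90   88   87   81   83   85   82   80   77   82
   79   122  148  146  144  141  137  136  127  106   92   89   86   85   79   80   83   83   81   78   80
   80   121  150  142  136  128  120  
[... 652 characters left out ...]
115   92   93   91   92   93   93   93   95   96   94   93
   87   124  131  135  133  128  124  124  118  110   96   92   92   92   94   95   95   94   95   95   93
   88   117  112  116  116  113  108  112  111  111  103   92   91   92   93   95   95   93   92   91   89
   89   116   94   97   99   97   89   92  105  122  111   91   91   92   93   95   95   90   87   85   83
   90   122   84   84   90   93   87   84  105  135  116   91   91   91   93   95   95   88   81   80   79
   91   129   88   86   87   91   90   88  108  141  122   93   91   91   93   95   95   87   78   80   82
   92   127   88   91   93   90   89   87  110  145  126   96   91   91   93   95   95   90   84   85   88
```

```bash
python3 - <<'E'
from h import *
p,d=capture('top'); q,e=capture('side'); np.save('p.npy',p); np.save('q.npy',q)
c=proj('top',wor([-.078,.081,.023]))[0]; k=proj('side',wor([-.078,.081,.023]))[0]; print(c,k)
def crop(im,c,w,h):
    x,y=int(c[0])-w//2,int(c[1])-h//2; print(x,y); a=im[y:y+h,x:x+w].astype(float); return cv2.resize(np.clip((a-20)*1.5,0,255).astype(np.uint8),None,fx=16,fy=16,interpolation=cv2.INTER_NEAREST)
im=np.hstack([crop(p,c,25,30),crop(q,k,25,30)]); cv2.imwrite('pics/z5.png',im[:,:,::-1]); print(im.shape)
g=np.load('g.npy')
ys,v=prof(g,-.03,.045,.06,.09,.042,.001); print(np.c_[ys*1000,v[:,::14]].round(0))
E
```

```text
[321.07534388 288.31069774] [347.84674983 266.96291868]
309 273
335 251
(480, 800, 3)
[[60. 16. 50. 47. 33. 32. 33. 33. 28. 12. 14. 27.]
 [61. 17. 44. 50. 33. 32. 33. 33. 31. 11. 13. 21.]
 [62. 17. 39. 50. 32. 32. 32. 33. 32. 13. 13. 18.]
 [63. 16. 33. 47. 32. 33. 32. 33. 33. 16. 12. 16.]
 [64. 19. 31. 41. 33. 33. 33. 33. 33. 22. 11. 15.]
 [65. 23. 29. 35. 33. 33. 33. 33. 33. 28. 14. 13.]
 [66. 24. 30. 32. 33. 33. 33. 32. 33. 31. 19. 13.]
 [67. 26. 30. 33. 33. 33. 34. 32. 33. 32. 25. 14.]
 [68. 28. 30. 33. 33. 33. 34. 33. 34. 33. 30. 17.]
 [69. 30. 30. 33. 33. 33. 33. 33. 34. 33. 33. 22.]
 [70. 31. 30. 33. 33. 33. 33. 33. 33. 34. 33. 28.]
 [71. 32. 31. 33. 32. 33. 33. 33. 33. 33. 33. 34.]
 [72. 33. 32. 33. 33. 33. 33. 33. 33. 32. 32. 40.]
 [73. 32. 33. 33. 32. 32. 33. 32. 33. 30. 31. 44.]
 [74. 32. 33. 32. 32. 32. 31. 31. 32. 29. 32. 51.]
 [75. 37. 32. 32. 33. 32. 32. 33. 32. 35. 38. 59.]
 [76. 45. 35. 35. 37. 37. 36. 38. 36. 45. 49. 72.]
 [77. 59. 41. 43. 45. 43. 44. 45. 43. 60. 62. 82.]
 [78. 71. 49. 51. 52. 51. 52. 52. 51. 72. 73. 93.]
 [79. 78. 54. 57. 57. 57. 57. 56. 56. 80. 78. 99.]
 [80. 81. 58. 58. 58. 60. 58. 57. 58. 81. 81. 98.]
 [81. 82. 57. 58. 58. 59. 58. 57. 58. 82. 82. 88.]
 [82. 82. 57. 57. 57. 58. 58. 57. 58. 83. 82. 71.]
 [83. 82. 56. 57. 57. 58. 58. 57. 58. 84. 83. 58.]
 [84. 83. 56. 57. 57. 58. 59. 57. 57. 84. 83. 56.]
 [85. 83. 56. 57. 57. 58. 58. 57. 57. 83. 81. 57.]
 [86. 82. 57. 57. 58. 58. 58. 58. 58. 81. 80. 57.]
 [87. 82. 57. 57. 58. 58. 58. 58. 58. 79. 80. 57.]
 [88. 81. 57. 56. 58. 58. 58. 58. 58. 78. 80. 57.]
 [89. 80. 58. 57. 58. 57. 58. 58. 58. 77. 79. 57.]]
```

View pics/z5.png

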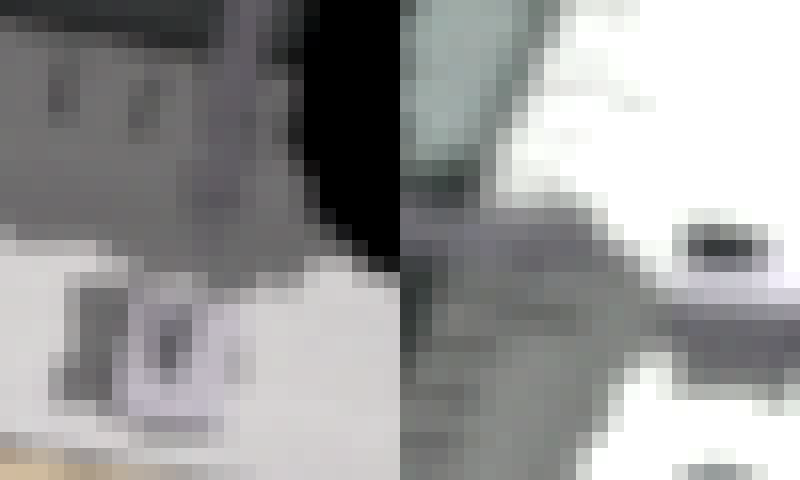

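The zoomed top crop shows the purple-grey pointer at about (215,190), one pixel to the right of the fin line at (172,330) once the vice lean is allowed for. The steel's hue separates it from the shadow, so I measure by chroma.

```bash
cat > ch.py <<'E'
from h import *
s=env.get_state(); print(s['t'],loc(s['tcp_pos']).round(4),(s['contact_force']@M).round(2))
p=np.mean([capture('top')[0].astype(np.float32) for _ in range(4)],0)
C=p[...,0]+p[...,2]-2*p[...,1]; g=p.mean(2); C=C/np.maximum(g,20)*100
out=[]
for x in np.arange(-.082,-.058,.002):
    ys,v=prof(C,x,x+.002,.06,.1,.023,.00025); r=v.mean(1); b=np.median(r); w=np.clip(r-b-.35*(r.max()-b),0,None)
    i=ys[r.argmax()]; m=abs(ys-i)<.006; print(f'{x*1000:.0f}',(1000*(w*ys)[m].sum()/w[m].sum()).round(2),'peak',(r.max()-b).round(1),'width',1000*.00025*(r>b+.5*(r.max()-b)).sum())
for x in(-.094,-.092,-.09,-.088,-.086):
    ys,v=prof(g.astype(np.float32),x,x+.002,.079,.0865,.023,.00025); r=v.mean(1); w=np.clip(min(r[0],r[-1])-r-5,0,None); print('fin',x,(1000*(w*ys).sum()/w.sum()).round(2))
E
python3 ch.py
```

```text
16.45 [0.0151 0.0082 0.0666] [ 1.38 -5.51  2.12]
-82 86.28 peak 2.2 width 5.5
-80 82.72 peak 2.0 width 5.5
-78 81.0 peak 3.4 width 2.75
-76 60.69 peak 4.0 width 4.5
-74 60.69 peak 10.4 width 1.75
-72 62.79 peak 7.5 width 10.5
-70 64.91 peak 9.4 width 9.5
-68 62.04 peak 10.9 width 6.5
-66 64.97 peak 8.8 width 10.0
-64 66.9 peak 7.8 width 10.5
-62 61.95 peak 12.2 width 5.75
-60 62.42 peak 11.8 width 4.5
fin -0.094 82.52
fin -0.092 82.82
fin -0.09 82.78
fin -0.088 82.65
fin -0.086 81.87
```

```bash
sed -i 's/C=C\/np.maximum(g,20)\*100/C=np.where(g>70,C,0).astype(np.float32)/; s/x+.002,.06,.1,.023/x+.002,.073,.092,.023/' ch.py; python3 ch.py
```

```text
16.65 [0.0151 0.0082 0.0666] [ 0.36 -5.62  2.06]
-82 85.46 peak 1.3 width 4.0
-80 85.08 peak 0.8 width 5.25
-78 80.72 peak 2.3 width 3.0
-76 80.72 peak 2.5 width 3.25
-74 80.44 peak 3.6 width 3.75
-72 80.17 peak 4.8 width 4.5
-70 80.39 peak 5.0 width 5.0
-68 80.3 peak 4.4 width 5.5
-66 80.49 peak 4.7 width 5.5
-64 80.5 peak 4.0 width 5.25
-62 80.54 peak 4.2 width 5.5
-60 80.46 peak 4.2 width 5.25
fin -0.094 82.53
fin -0.092 82.82
fin -0.09 82.77
fin -0.088 82.63
fin -0.086 81.88
```

```bash
python3 - <<'E'
from h import *
p=np.mean([capture('top')[0].astype(np.float32) for _ in range(4)],0)
C=(p[...,0]+p[...,2]-2*p[...,1]).astype(np.float32); g=p.mean(2).astype(np.float32)
print('local',loc(-cam('top')[1].T@cam('top')[2]))
xs=[-.0965,-.0955,-.0945,-.091,-.089,-.087,-.085]
for z in(.015,):
    A=[prof(C,x,x+.001,.068,.098,z,.00075)[1].mean(1) for x in xs]+[prof(g,x,x+.001,.068,.098,z,.00075)[1].mean(1) for x in xs]
    ys=np.arange(.068,.098,.00075)
    for i,y in enumerate(ys): print(f'{y*1000:.1f}',' '.join(f'{a[i]:6.1f}' for a in A))
E
```

```text
local [-0.08655918  0.06573459  1.2018068 ]
68.0    2.1    1.9    1.4    1.4    0.1    1.2    0.2  160.6  161.3  161.4  159.2  159.0  158.7  158.8
68.8    2.2    1.7    1.5    0.9    0.1    0.8    0.1  160.7  161.3  161.4  159.3  159.1  158.9  159.2
69.5    2.0    1.2    1.1    0.7    0.4    0.6    0.7  160.8  161.3  161.4  159.3  159.1  159.2  159.8
70.2    1.5    0.6    0.7    0.9    0.6    0.8    1.5  160.8  161.3  161.4  160.0  159.6  159.5  160.2
71.0    1.0    0.5    0.8    1.2    0.8    1.2    1.8  161.0  161.3  161.2  160.0  160.4  160.1  160.5
71.8    0.8    1.1    1.3    1.3    1.2    1.6    1.8  161.1  161.5  160.9  157.1  159.0  160.0  160.6
72.5    1.4    2.0    2.0    1.1    1.6    2.4    2.2  160.6  161.0  160.0  153.1  155.8  158.4  160.3
73.3    2.2    2.6    2.8    1.7    2.2    3.0    2.8  160.3  160.2  158.2  147.5  151.6  156.8  160.2
74.0    3.3    3.2    3.6    3.2    3.7    4.3    3.7  158.8  158.9  156.1  141.1  146.3  154.2  159.3
74.8    5.1    4.9    5.3    5.1    5.2    5.9    5.4  155.5  156.6  153.7  136.8  142.2  151.4  156.6
75.5    6.7    6.6    7.1 
[... 2363 characters left out ...]
  1.5    0.6    0.9    0.8    1.1   88.5   89.2   92.6   98.1   92.7   88.7  103.1
93.5    1.3    1.5    1.7    0.7    0.5    0.6    1.2   92.5   92.9   96.8  108.5  102.5   96.3  107.9
94.3    1.6    1.7    1.9    0.7    0.0    0.5    1.4  102.5  103.9  108.8  122.6  114.6  106.9  116.8
95.0    2.0    1.9    1.9    0.7   -0.2    0.5    1.7  115.2  116.3  121.6  139.9  131.4  121.2  126.7
95.8    2.6    2.3    1.9    0.7   -0.1    1.0    2.1  133.4  133.9  137.5  152.4  145.8  138.5  140.0
96.5    3.3    2.6    1.9    0.7    0.1    1.7    2.1  147.5  148.0  150.8  162.6  156.7  150.9  150.5
97.3    3.5    2.7    1.9    0.8    0.4    2.2    1.9  159.0  158.3  158.7  164.9  163.5  160.9  158.5
```

Call:
servo_tool:
  deltas:
    - [0, 0, 0, 0.004, 0, 0, 0]
    - [0, 0, 0, 0.007, 0, 0, 0]
    - [0, 0, 0, 0.007, 0, 0, 0]

```text
t: 17.35
tcp_pos: [0.5577, -0.0581, 0.0666]
tool_rot: [2.381, 2.043, -0.003]
contact_force: [-0.6, -5.8, 2.2]
opening: 0.0009
gripper_force: 2.9
```

```bash
python3 ch.py; python3 - <<'E'
from h import *
g=np.mean([cv2.cvtColor(capture('top')[0],cv2.COLOR_RGB2GRAY).astype(np.float32) for _ in range(3)],0)
ys,v=prof(g,-.01,.03,.07,.09,.042,.00025); r=v.mean(1); h=(r[:8].mean()+r[-16:].mean())/2; print('block edge',ys[np.argmax(r>h)])
E
```

```text
17.35 [0.0151 0.0096 0.0666] [ 0.31 -5.84  2.22]
-82 83.62 peak 0.5 width 4.75
-80 88.03 peak 0.6 width 4.0
-78 81.85 peak 0.9 width 3.5
-76 81.64 peak 2.7 width 3.0
-74 81.3 peak 3.0 width 4.5
-72 81.26 peak 4.1 width 5.25
-70 81.75 peak 5.1 width 4.5
-68 81.75 peak 5.2 width 5.0
-66 82.04 peak 4.7 width 5.25
-64 81.85 peak 4.1 width 5.75
-62 82.01 peak 5.1 width 5.25
-60 82.1 peak 5.9 width 4.75
fin -0.094 82.53
fin -0.092 82.82
fin -0.09 82.77
fin -0.088 82.65
fin -0.086 81.91
block edge 0.07850000000000001
```

Call:
servo_tool:
  deltas:
    - [0, 0, 0, 0.0015, 0, 0, 0]
    - [0, 0, 0, 0.0015, 0, 0, 0]
    - [0, 0, 0, 0.0015, 0, 0, 0]

```text
t: 18.0
tcp_pos: [0.5577, -0.0579, 0.0666]
tool_rot: [2.381, 2.043, -0.003]
contact_force: [-0.6, -5.3, 1.9]
opening: 0.0002
gripper_force: 2.9
```

Call:
servo_tool:
  deltas:
    - [0, 0, 0, -0.05, 0, 0, 0]
    - [0, 0, 0, -0.12, 0, 0, 0]
    - [0, 0, 0, -0.17, 0, 0, 0]
    - [0, 0, 0, -0.17, 0, -0.1, 0]
    - [0, 0, 0, -0.17, 0, -0.3, 0]
    - [0, 0, 0, -0.17, 0, -0.5, 0]
    - [0, 0, 0, -0.17, 0, -0.7, 0]
    - [0, 0, 0, -0.3, 0, -0.7, 0]
    - [0, 0, 0, -0.5, 0, -0.7, 0]
    - [0, 0, 0, -0.7, 0, -0.7, 0]
    - [0, 0, 0, -0.7, 0, -0.7, 0]

```text
t: 19.1
tcp_pos: [0.5352, -0.2005, 0.2074]
tool_rot: [2.388, 2.035, -0.003]
contact_force: [-0.2, 0.3, -1.3]
opening: 0.0003
gripper_force: 0.0
```

```bash
python3 ch.py; python3 - <<'E'
from h import *
p=capture('top')[0]; q=capture('side')[0]
g=cv2.cvtColor(p,cv2.COLOR_RGB2GRAY).astype(np.float32)
ys,v=prof(g,-.01,.03,.07,.09,.042,.00025); r=v.mean(1); h=(r[:8].mean()+r[-16:].mean())/2; print('block edge',ys[np.argmax(r>h)])
ys,v=prof(g,.0,.036,.008,.035,.066,.001); print(np.c_[ys*1000,v.mean(1)].round(0).tolist())
f=lambda a,w,h:cv2.resize(a,(w,h),interpolation=cv2.INTER_CUBIC)
im=np.hstack([f(p[180:330,275:475],400,300)*1,f(q[170:320,220:420],400,300)])
im=np.vstack([im,np.hstack([f(p[270:305,300:345],400,300),f(q[250:285,330:375],400,300)])]); cv2.imwrite('pics/fin.png',im[:,:,::-1])
E
```

```text
19.1 [ 0.0142 -0.1346  0.2074] [-0.23  0.26 -1.29]
-82 84.45 peak 0.7 width 3.75
-80 84.68 peak 0.9 width 7.0
-78 82.44 peak 1.1 width 5.75
-76 82.48 peak 1.1 width 3.25
-74 82.35 peak 2.3 width 3.5
-72 81.84 peak 4.2 width 4.5
-70 82.04 peak 4.7 width 4.25
-68 82.2 peak 5.0 width 4.5
-66 82.41 peak 4.2 width 5.0
-64 82.51 peak 4.2 width 5.25
-62 81.94 peak 4.5 width 5.0
-60 81.92 peak 4.7 width 5.5
fin -0.094 82.53
fin -0.092 82.8
fin -0.09 82.55
fin -0.088 81.82
fin -0.086 81.45
block edge 0.07875000000000001
[[8.0, 91.0], [9.0, 92.0], [10.0, 93.0], [11.0, 92.0], [12.0, 89.0], [13.0, 86.0], [14.0, 85.0], [15.0, 84.0], [16.0, 81.0], [17.0, 78.0], [18.0, 76.0], [19.0, 75.0], [20.0, 74.0], [21.0, 73.0], [22.0, 73.0], [23.0, 74.0], [24.0, 76.0], [25.0, 74.0], [26.0, 67.0], [27.0, 61.0], [28.0, 58.0], [29.0, 58.0], [30.0, 58.0], [31.0, 59.0], [32.0, 59.0], [33.0, 59.0], [34.0, 58.0], [35.0, 58.0]]
```

View pics/fin.png

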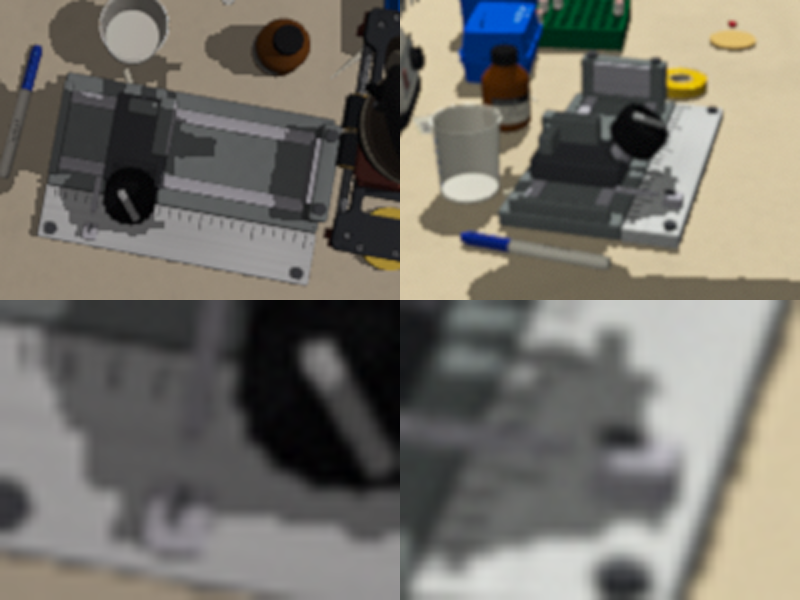

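The pointer at (197,400), carried on down along the vice's lean, meets the fin at (183,500), so the two are aligned. The beaker, bottle, tape and pen show no sign of having moved, and the arm is clear.

```bash
python3 -c "
from bench import env
print(env.sign_off())"
```

```text
the job is handed in; nothing more can be done
None
```

I turned the knob about 2.5 rad clockwise to loosen it, then tapped the jaw along until its pointer met the rider line (within about 0.5 mm by the top camera), left it there with the arm clear, and handed the job in at about 19 s; the verdict was not shown.

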